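Bring the open vial under the pump spout and dose it

TASK

Turn the display turntable by its centre knob until its pointer stands at the zero mark, so that the open vial is right below the spout of the pump bottle. Then, with the knob let go, press the pump head all the way down and let it spring back up, leaving the vial under the spout. Do not push on the clear disc or the vials, do not start to pump while the vial is away from the spout, and leave the carton, flask and beaker alone.

Things in the scene. Friction and masses are not known exactly. Their poses are not given: they have to be found in the camera images.
- station: White plastic filling station, fixed: plate 300 x 130 x 6 mm with a round turntable and an amber pump bottle (74 mm diameter, 155 mm tall to its collar). Origin on the turntable axis at table height; x points to the bottle, whose axis is 165 mm away. Zero mark: a dark ridge, 4 mm wide, on a white scale just outside the disc at x = 118 mm, y = 0, top 57 mm up; fine ticks every 0.12 rad beside it.
- turntable (a joint): Turntable angle in rad about the vertical, counter-clockwise from above positive; 0 when the pointer stands at the zero mark and the open vial is below the spout. It starts 0.45 to 1.4 away on the positive side, turns with light friction (0.05 N m) and stays where it is left; stops at +-2.6.
- knob_grip (a point): Grip point on the turntable axis, in the middle of the centre knob, 148 mm above the table. The knob is a grey upright bar 62 mm long (its x axis, towards the open vial and the pointer), 16 mm wide (y), 34 mm tall (130 to 164 mm above the table), on a 22 mm post; it turns with the turntable.
- tray: Clear disc of the turntable (210 mm diameter, top 51 mm above the table) with four fixed glass vials, 32 mm diameter, 60 mm tall (tops 111 mm up), on a circle of 78 mm radius. Three have metal caps; the one on the x axis is open, and the dark pointer on the rim lies just beyond it. Origin on the turntable axis at table height; turns with the turntable.
- open_mouth (a point): Centre of the open vial's mouth (19 mm inside diameter), 111 mm above the table.
- nozzle (a point): Outlet of the pump's spout, pointing down, 155 mm above the table when the pump is up, 78 mm from the turntable axis; it goes down with the pump head. The spout, a 10 mm bar, runs 184 mm above the table from the pump head towards the turntable axis.
- pump_top (a point): Centre of the flat top of the pump head, a white disc of 42 mm diameter on the bottle's axis, 195 mm above the table when up.
- pump (a joint): How far the pump head is pressed down, in m: 0 up, 0.015 fully down on its stop. Spring: 2.4 N to start, about 5.5 N fully down; it returns by itself.
- carton: Loose bystander: paper carton 60 x 75 x 110 mm, upright; origin under its centre.
- flask: Loose bystander: white plastic bottle, 64 mm diameter, 130 mm tall; origin under its centre.
- beaker: Loose bystander: white plastic cup, 72 mm diameter, 80 mm tall; origin under its centre.

How it is judged:
On the way, in this order (a step that is already met when the one before it is completed fails the run):
1. the pointer is at the zero mark: the open vial's mouth is within 6 mm of straight below the spout, still, the knob let go, the pump not yet pressed (horizontal distance between open_mouth and nozzle below 0.006 m and velocity of joint turntable between -0.08 and 0.08 rad/s and value of joint pump below 0.003 m and contact force between the fingers and turntable below 0.3 N), for 0.2 s.
2. the pump head is pressed all the way down (over 12 of 15 mm) with the vial below the spout (horizontal distance between open_mouth and nozzle below 0.006 m and value of joint pump above 0.012 m), for 0.1 s.
At the end, for the whole second after the job is handed in: The pump head has been pressed down and is up again (within 2 mm); the open vial's mouth is within 6 mm of straight below the spout (pointer at zero within about 0.07 rad) and the turntable is still (horizontal distance between open_mouth and nozzle below 0.006 m and value of joint pump below 0.002 m and velocity of joint turntable between -0.05 and 0.05 rad/s); the robot touches nothing.
It fails at once if the pump is pressed over 4 mm while the vial's mouth is more than 9 mm away from below the spout (value of joint pump above 0.004 m and horizontal distance between open_mouth and nozzle above 0.009 m).
It fails at once if the robot pushes on the disc or a vial with more than 2 N (contact force between any of the arm, the fingers and tray above 2 N).
It fails at once if the carton, flask or beaker is shifted by more than 20 mm or tipped (distance of any of carton, flask, beaker from where it was at the start of the episode above 0.02 m or angle between any of carton, flask, beaker's own z axis and vertical above 0.35 rad).
It also fails if it takes over 45 s, if anything falls off the work surface, if the arm or the gripper's body presses on something with over 40 N, if the wrist force passes 120 N, or if a joint passes its speed limit or range.

ROBOT

A 6-joint arm with a two-finger parallel gripper is mounted at the origin on the work surface. World frame = base frame: x ahead of the robot, y to its left, z up, the work surface at z = 0. Lengths are in m, angles in rad, forces in N, time in s.
With the tool pointing down it reaches from about 0.375 to 0.9 m from the base axis. Payload 3.1 kg.
Tool frame: the origin (TCP) lies between the finger pads; the fingertips stand robot.tip_extent ahead of it and the grasp point (between the pads) lies 3 mm ahead of it (robot.tip_extent is the distance from the TCP to the fingertips, in m); z points along the fingers, x is the direction in which the jaws open and shut, and the axes are right-handed (so a half turn about z gives the same grasp; the last joint's range is limited). The gripper opens to 87 mm and grips with 3 to 60 N. Pads are 19 mm wide; open, the fingers measure 117 mm over their backs; the gripper's body (75 mm by 190 mm) begins 51 mm behind the grasp point.
Start: joints at [0.952, 0.527, 1.433, -0, 1.181, -0.178], TCP at [0.267, 0.565, 0.217] pointing down, gripper open.
Joint ranges: [-3.08, 3.08], [-0.75, 2.2], [0.22, 2.44], [-1.43, 4.57], [0, 2.65], [-2.85, 2.85]. Speed limits (rad/s): [2.79, 2.79, 3.14, 3.14, 3.14, 3.14].

INTERFACE

Orientations are given as a unit quaternion [x, y, z, w].
In Python, from rig import robot, cams gives the robot as it stands.
- The arm moves only by the tool carry_out, never from a script. Its argument "steps" is a list of rows, each a list of 3 entries, a list of its own where there are three numbers: the shift along the world's x, y, z in cm, then the turn about the world's z in degrees, then the closure, from 0 (fully open) to 1 (shut). In form: [[[dx, dy, dz], spin, fingers], ...]. A call has 1 to 10 rows; each row shifts and turns the pose as measured when the row begins; what a row does not reach is not made up. A row lasts 1/10 s, in which the tool goes at most 50 mm and 8.59 degrees, less where a joint would pass 70% of its speed; a pose out of reach is approached as far as the arm can. A call with a gripper value outside its range is refused whole. The fingers move at their own pace and stop on an object; "squeeze" is the grip in N (left out, the last holds). Time passes only in rows, so rows that do not move let the fingers close. It gives the time, the measured TCP pose, the force and the opening at its end, in the units of the state.
- robot.get_obs(): the state, without advancing time (a new reading comes with each control period).
- cams.camera(name): name is "side" or "top"; returns a dict with "pixels" (384x512x3 uint8, red, green, blue), "fx", "fy", "cx", "cy" (pixels), "eye" and "rotation" of the camera in the world. Camera axes: x right, y up, looking along -z (the intrinsics and any distortion apply to the point x, -y, -z); pixel columns grow to the right and rows downward; lengths in m; the calibration is good to about 2 mm. A picture is of the moment at which its call begins. There is no depth.
- robot.hand_in(): hands the job in, once; it reports no verdict.
The state is a dict: "time": time; "q": joint angles; "joint_velocities": joint speeds; "joint_torque": joint torques, N m; "position": TCP position; "tool_rot": TCP orientation; "ft_force": force on the tool from outside, world axes, zero at the start; "moment": the same for the moment, N m; "grip_width": finger opening in m.
Only numpy, scipy, OpenCV 4.12 (cv2) and the standard library are available. Lean on these libraries where they do the work, as an engineer would, in place of code of your own. Each camera call takes 0.05 s, during which the arm holds its last target. There are 200 camera calls.

## Working session

There is one attempt and no reset: what is moved stays moved. The work goes in short steps, Python scripts to look and compute and a tool call to move; the robot and the scene stay as the last step left them, time stands still between calls to the robot, and variables do not carry over. Pictures are saved under pics/ and viewed, about 8 in all and at most 12, crops included, and the job is handed in when it is done.

Besides the shell and the picture viewer there is one more tool, called by a JSON object that holds its "fn" and its "kwargs". carry_out: Moves the arm, as the interface text tells. Its arguments: {"type":"object","properties":{"steps":{"type":"array"},"squeeze":{"type":"number"}},"required":["steps"]}

```bash
mkdir -p pics
cat > h.py <<'E'
import numpy as np, cv2, json
from rig import robot, cams
def snap(n,f):
    c=cams.camera(n); cv2.imwrite('pics/'+f,np.asarray(c['pixels'])[:,:,::-1])
    np.savez('pics/'+f[:-4]+'.npz',**{k:np.asarray(v) for k,v in c.items()}); return c
def load(f): return dict(np.load('pics/'+f+'.npz',allow_pickle=True))
def ray(c,u,v):
    d=np.array([(u-c['cx'])/c['fx'],-(v-c['cy'])/c['fy'],-1.0]); return np.array(c['rotation'])@d
def atz(c,u,v,z):
    d=ray(c,u,v); e=np.array(c['eye']); return e+d*(z-e[2])/d[2]
def proj(c,p):
    q=np.array(c['rotation']).T@(np.array(p)-c['eye']); return c['cx']+c['fx']*q[0]/-q[2], c['cy']-c['fy']*q[1]/-q[2]
E
python3 - <<'E'
from h import *
for n in('top','side'):
    c=snap(n,n+'1.png'); print(n,{k:np.round(v,4).tolist() if k!='pixels' else 0 for k,v in c.items()})
print(robot.get_obs(),robot.tip_extent)
E
```

```text
top {'pixels': 0, 'fx': 458.0948, 'fy': 458.0948, 'cx': 258.8713, 'cy': 187.5213, 'eye': [0.3737, 0.052, 1.2944], 'rotation': [-0.0346, 0.047, 0.706, -0.7058]}
side {'pixels': 0, 'fx': 486.3941, 'fy': 486.3941, 'cx': 252.5084, 'cy': 185.3666, 'eye': [-0.1847, -0.8392, 1.1785], 'rotation': [0.3702, -0.1381, -0.3011, 0.8679]}
{'time': 0.1, 'q': array([ 9.51531996e-01,  5.28373294e-01,  1.43379733e+00, -4.54042224e-05,
        1.18140955e+00, -1.78526714e-01]), 'joint_velocities': array([-0.00072866, -0.00130107, -0.00241065,  0.00111803, -0.00063158,
        0.00028847]), 'joint_torque': array([-3.16864616e-04, -4.40983057e+01, -1.77151537e+01,  6.34827325e-02,
        5.34437061e-02, -4.51176606e-05]), 'position': array([0.26622364, 0.56470345, 0.21606208]), 'tool_rot': array([ 8.44567840e-01,  5.35447640e-01, -9.12539167e-04,  3.94044434e-04]), 'ft_force': array([-0.70678388, -0.01390816,  0.23700407]), 'moment': array([-0.03364875, -0.01235496,  0.00602967]), 'grip_width': 0.0870433649544175} 0.022
```

View pics/top1.png

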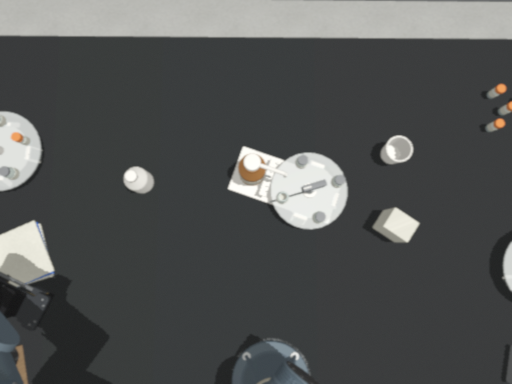

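View pics/side1.png

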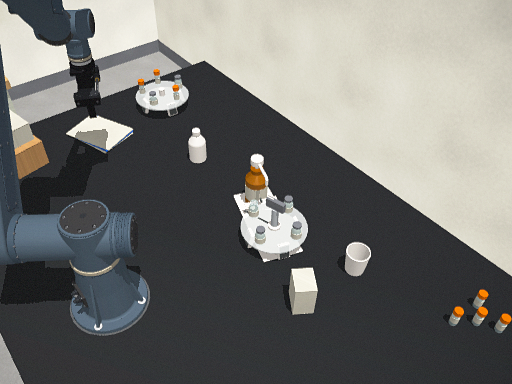

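The top view shows the bottle and its pump head near (252,163), the disc centred near (309,190), and the knob at about (314,187). The open vial is near (282,198). The carton is at (397,226), the beaker at (397,150) and the flask at (139,180). Rotation is a quaternion, so I'll fix the helper and zoom in.

```bash
cat >> h.py <<'E'
from scipy.spatial.transform import Rotation as R
def M(c):
    r=np.array(c['rotation']); return R.from_quat(r).as_matrix() if r.size==4 else r
def ray(c,u,v): return M(c)@np.array([(u-c['cx'])/c['fx'],-(v-c['cy'])/c['fy'],-1.0])
def proj(c,p):
    q=M(c).T@(np.array(p)-c['eye']); return c['cx']+c['fx']*q[0]/-q[2], c['cy']-c['fy']*q[1]/-q[2]
def crop(f,x0,y0,w,h,k,o):
    i=cv2.imread('pics/'+f)[y0:y0+h,x0:x0+w]; cv2.imwrite('pics/'+o,cv2.resize(i,None,fx=k,fy=k,interpolation=cv2.INTER_CUBIC))
E
python3 - <<'E'
from h import *
c=load('top1'); s=load('side1')
print('tcp proj check',proj(c,[.266,.565,.216]),proj(s,[.266,.565,.216]))
for n,u,v,z in [('pump',252,162,.195),('disc',309.5,190.5,.051),('knob',314,187,.164),('carton',402,219,.11),('beaker',398,148,.08),('flask',139,180,.1)]: print(n,atz(c,u,v,z).round(3))
crop('top1.png',225,135,130,100,6,'c1.png')
E
```

```text
tcp proj check (np.float64(26.863954818908496), np.float64(288.2177510742458)) (np.float64(93.28544097736795), np.float64(110.25016257670875))
pump [0.564 0.049 0.195]
disc [ 0.51  -0.108  0.051]
knob [ 0.506 -0.105  0.164]
carton [ 0.429 -0.341  0.11 ]
beaker [ 0.623 -0.347  0.08 ]
flask [0.532 0.345 0.1  ]
```

View pics/c1.png

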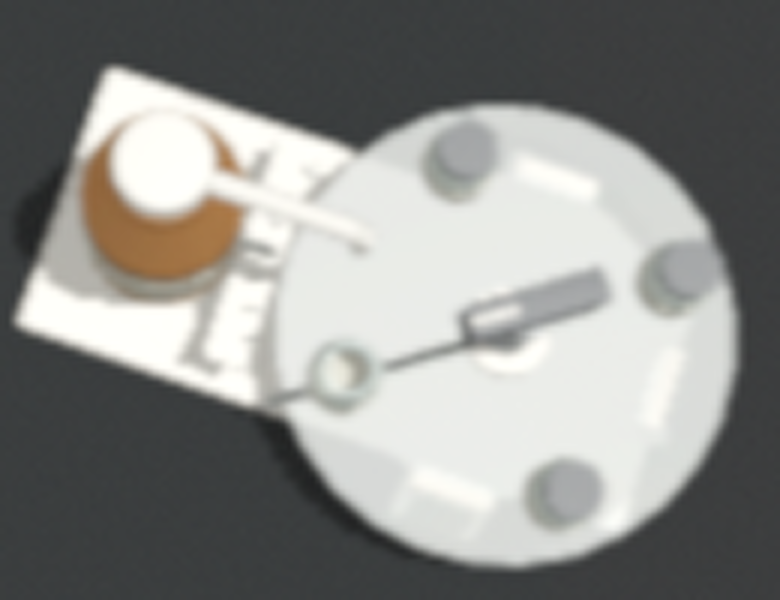

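The crop shows the pump head at (163,163), the spout tip near (365,243) and the knob running from (465,328) to (606,283). The open vial's mouth is at (342,368), and the pointer line runs from (280,402) to (465,345). Next I'll refine the axis and the angles.

Run:
```python
from h import *
c=load('top1')
P=lambda x,y,z: atz(c,225+(x+.5)/6-.5,135+(y+.5)/6-.5,z)
pump=P(163,163,.195); disc=P(509,335,.051); 
caps=[P(468,150,.111),P(690,268,.111),P(566,490,.111),P(342,372,.111)]
print('pump',pump,'disc',disc,'dist',np.linalg.norm((pump-disc)[:2]))
cc=np.mean(caps,0); print('vials mean',cc,[np.linalg.norm((k-cc)[:2]).round(4) for k in caps],'dist',np.linalg.norm((pump-cc)[:2]))
k=[P(465,320,.164),P(605,282,.164)]; print('knob',k,np.mean(k,0),np.linalg.norm(k[0]-k[1]))
ang=lambda a,b: np.arctan2(*(a-b)[:2][::-1])
print('station',ang(pump,cc),ang(pump,disc),'spout',ang(P(225,185,.189),P(360,240,.189)))
print('vial',ang(caps[3],cc),'opp',ang(caps[3],caps[1]),'perp',ang(caps[2],caps[0])-np.pi/2,'pointer',ang(P(285,400,.052),P(460,348,.052)),'knob',ang(*k))
```

```text
pump [0.56425401 0.04988342 0.195     ] disc [ 0.51002192 -0.10821199  0.051     ] dist 0.16713849709630016
vials mean [ 0.51029394 -0.10389381  0.111     ] [np.float64(0.0772), np.float64(0.0793), np.float64(0.0768), np.float64(0.0795)] dist 0.1629697026925202
knob [array([ 0.50387919, -0.07545412,  0.164     ]), array([ 0.51983265, -0.13396081,  0.164     ])] [ 0.51185592 -0.10470746  0.164     ] 0.06064277301122491
station 1.233322029848685 1.2403407944896918 spout 1.1808921121122073
vial 1.8645697438615816 opp 1.862025682044548 perp -4.446077270102933 pointer 1.8602673623737183 knob 1.8370021137348693
```

The geometry agrees: pump to axis is 163–167 mm (165 given) and the vial radius is 77–79 mm (78 given). The axis is at about (0.5105, -0.106). The station heads 1.235 rad and the pointer 1.855 rad, so the turntable stands at about +0.62 rad. I'll approach with the jaws across the knob, which means a tool x heading of 0.28 and a spin of about -48°.

{"fn": "carry_out", "kwargs": {"steps": [[[0, 0, 5], 0, 0], [[1.7, -4.6, 0], -8, 0], [[1.7, -4.6, 0], -8, 0], [[1.7, -4.6, 0], -8, 0], [[1.7, -4.6, 0], -8, 0], [[1.7, -4.6, 0], -8, 0], [[1.7, -4.6, 0], -8, 0], [[1.7, -4.6, 0], 0, 0], [[1.7, -4.6, 0], 0, 0], [[1.7, -4.6, 0], 0, 0]]}}

```text
time: 1.1
position: [0.4168, 0.1477, 0.2644]
tool_rot: [0.991, 0.134, -0.001, -0.001]
ft_force: [0.8, 0.6, 0.4]
grip_width: 0.0873
```

{"fn": "carry_out", "kwargs": {"steps": [[[1.7, -4.6, 0], 0, 0.3], [[1.7, -4.6, 0], 0, 0.3], [[1.7, -4.6, 0], 0, 0.3], [[1.7, -4.6, 0], 0, 0.3], [[1.7, -4.6, 0], 0, 0.3], [[0, 0, 0], 1, 0.3], [[0, 0, 0], 0, 0.3]]}}

```text
time: 1.8
position: [0.5027, -0.0949, 0.2628]
tool_rot: [0.99, 0.138, -0.001, -0.001]
ft_force: [-0.7, 0.3, 0.3]
grip_width: 0.0612
```

Run:
```python
from h import *
o=robot.get_obs(); print(o['position'],o['q'],o['grip_width'])
```

```text
[ 0.50269153 -0.09486516  0.26277752] [-4.05471978e-01  3.19614939e-01  1.65420515e+00  4.00644519e-04
  1.17087632e+00 -6.83017329e-01] 0.06115683216401905
```

{"fn": "carry_out", "kwargs": {"steps": [[[0.8, -1.1, -1.5], 0, 0.3], [[0, 0, -2], 0, 0.3], [[0, 0, 0], 0, 0.3]]}}

```text
time: 2.1
position: [0.5096, -0.1035, 0.2269]
tool_rot: [0.99, 0.139, -0.002, -0.002]
ft_force: [-0.4, 0.3, -0.7]
grip_width: 0.0609
```

Run:
```python
from h import *
o=robot.get_obs(); p=o['position']; print(p,o['grip_width'])
s=snap('side','s2.png'); 
print('tcp',proj(s,p),'axis .164',proj(s,[.5105,-.106,.164]),'tip',proj(s,p-[0,0,.022]))
crop('s2.png',225,130,110,130,5,'c2.png')
```

```text
[ 0.50958926 -0.10346729  0.2268645 ] 0.06086867817279005
tcp (np.float64(275.6546527512232), np.float64(184.67645072662413)) axis .164 (np.float64(275.3906085985677), np.float64(200.5587268916117)) tip (np.float64(275.2763099007425), np.float64(190.22127814028352))
```

View pics/c2.png

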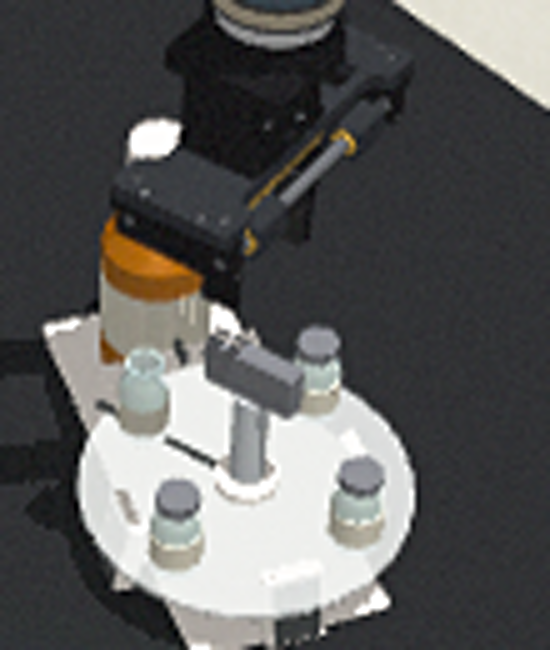

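Side view: the knob's top centre is at crop (255,362), which is full-image (276,202.4) against a predicted (275.4,200.6). The jaws straddle the knob and face the right way. I'll descend.

{"fn": "carry_out", "kwargs": {"steps": [[[0, -0.2, -2.5], 0, 0.3], [[0, 0, -2.5], 0, 0.3], [[0, 0, -2], 0, 0.3], [[0, 0, 0], 0, 0.3]]}}

```text
time: 2.55
position: [0.5129, -0.1026, 0.1613]
tool_rot: [0.99, 0.142, 0.003, 0.001]
ft_force: [-0.5, 0.3, 0.1]
grip_width: 0.061
```

{"fn": "carry_out", "kwargs": {"steps": [[[-0.2, -0.3, -1.0], 0, 0.3], [[0, 0, 0], 0, 0.3], [[0, 0, 0], 0, 0.3]]}}

```text
time: 2.85
position: [0.5126, -0.1052, 0.154]
tool_rot: [0.99, 0.143, 0.006, 0.003]
ft_force: [-0.1, 0.1, -0.9]
grip_width: 0.0609
```

{"fn": "carry_out", "kwargs": {"steps": [[[-0.1, 0, 0], 0, 1], [[0, 0, 0], 0, 1], [[0, 0, 0], 0, 1], [[0, 0, 0], 0, 1], [[0, 0, 0], 0, 1]], "squeeze": 8}}

```text
time: 3.35
position: [0.513, -0.1059, 0.1564]
tool_rot: [0.99, 0.143, 0.008, 0.004]
ft_force: [-0.7, -0.8, 0.1]
grip_width: 0.0293
```

{"fn": "carry_out", "kwargs": {"steps": [[[0, 0, -0.3], 0, 1], [[0, 0, 0], 0, 1], [[0, 0, 0], 0, 1]]}}

```text
time: 3.65
position: [0.5119, -0.1063, 0.153]
tool_rot: [0.99, 0.143, 0.007, 0.004]
ft_force: [0.3, 0.4, 2.9]
grip_width: 0.0154
```

The knob is gripped, with an opening of 15.4 mm. I'll turn it by about -35.6°.

{"fn": "carry_out", "kwargs": {"steps": [[[0, 0, 0], -3, 1], [[0, 0, 0], -5, 1], [[0, 0, 0], -5, 1], [[0, 0, 0], -5, 1], [[0, 0, 0], -5, 1], [[0, 0, 0], -5, 1], [[0, 0, 0], -4, 1], [[0, 0, 0], -2, 1], [[0, 0, 0], 0, 1]]}}

```text
time: 4.55
position: [0.5114, -0.1063, 0.1531]
tool_rot: [0.987, -0.164, 0.004, 0.006]
ft_force: [-0.6, 0.3, 1.1]
grip_width: 0.0155
```

Run:
```python
from h import *
o=robot.get_obs(); q=o['tool_rot']; print(o['position'],o['ft_force'],'heading',2*np.arctan2(q[1],q[0]),'pointer',2*np.arctan2(q[1],q[0])+np.pi/2)
snap('top','t3.png'); crop('t3.png',225,135,130,100,6,'c3.png')
```

```text
[ 0.51140698 -0.10628326  0.15306625] [-0.62610159  0.33358095  1.05169503] heading -0.3285746503597951 pointer 1.2422216764351015
```

View pics/c3.png

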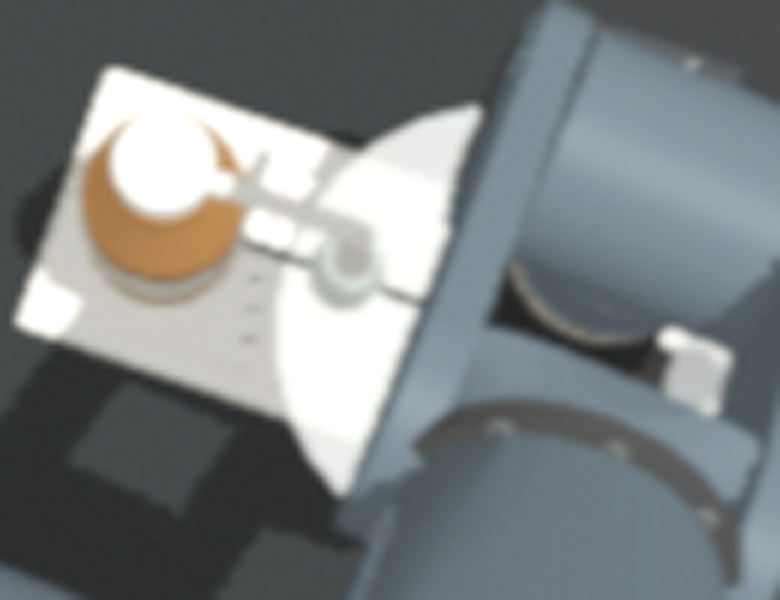

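The pointer line, from (270,253) to (420,300), looks continuous with the zero ridge near (255,246). The open vial's mouth, at (350,260), sits under the spout. I'll check this with numbers.

Run:
```python
from h import *
c=load('t3')
P=lambda x,y,z: atz(c,225+(x+.5)/6-.5,135+(y+.5)/6-.5,z)
A=np.array([.5112,-.1062,0]); ang=lambda a,b: np.arctan2(*(a-b)[:2][::-1]).round(4)
d=lambda a,b: np.linalg.norm((a-b)[:2]).round(4)
pump=P(163,163,.195); e=(P(112,66,.006)+P(15,325,.006))/2
print('station: pump',ang(pump,A),d(pump,A),'end edge',ang(e,A),'edge perp',ang(P(112,66,.006),P(15,325,.006))+np.pi/2,'long edge',ang(P(15,325,.006),P(280,413,.006)),ang(P(112,66,.006),P(350,146,.006)))
m=P(350,262,.111); print('vial',ang(m,A),d(m,A),'pointer',ang(P(275,253,.052),P(418,301,.052)))
for t in(-.12,0,.12):
    q=proj(c,A+[.118*np.cos(1.235+t),.118*np.sin(1.235+t),.057]); print('mark pred',t,(q[0]+.5-225)*6,(q[1]+.5-135)*6)
crop('t3.png',258,160,50,36,16,'c4.png')
```

```text
station: pump 1.2431 0.1649 end edge 1.2363 edge perp 1.2209963267948964 long edge 1.2494 1.2436
vial 1.2578 0.0784 pointer 1.245
mark pred -0.12 272.97689711762496 217.94006561614026
mark pred 0 261.1017130349717 246.31915180099355
mark pred 0.12 252.72589310832882 275.9956848128959
```

View pics/c4.png

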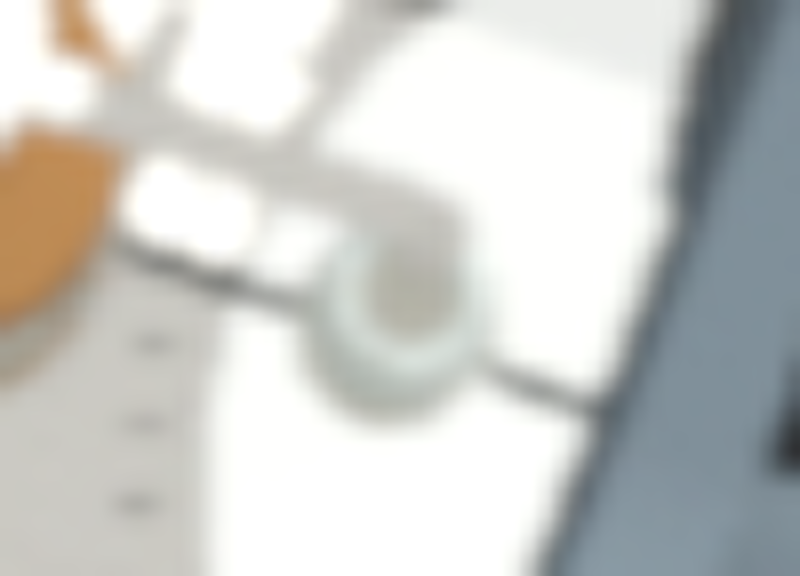

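The pointer, the zero ridge and the tick extrapolation agree to about 0.01 rad, so the table is at zero. I'll let go and rise.

{"fn": "carry_out", "kwargs": {"steps": [[[0, 0, 0], 0, 0.35], [[0, 0, 0], 0, 0.35], [[0, 0, 0], 0, 0.35], [[0, 0, 0], 0, 0.35], [[0, 0, 0], 0, 0.35], [[0, 0, 2], 0, 0.35], [[0, 0, 3], 0, 0.35], [[0, 0, 4], 0, 0.35], [[0, 0, 3], 0, 0.35], [[0, 0, 0], 0, 0.35]]}}

```text
time: 5.6
position: [0.5106, -0.1052, 0.2757]
tool_rot: [0.987, -0.163, 0.003, 0.005]
ft_force: [0.0, -0.8, 0.0]
grip_width: 0.0561
```

{"fn": "carry_out", "kwargs": {"steps": [[[1.35, 3.9, 0], 0, 1], [[1.35, 3.9, 0], 0, 1], [[1.35, 3.9, 0], 0, 1], [[1.35, 3.9, 0], 0, 1], [[0, 0, 0], 0, 1], [[0, 0, 0], 0, 1]]}}

```text
time: 6.2
position: [0.5646, 0.0549, 0.2725]
tool_rot: [0.986, -0.164, 0.002, 0.005]
ft_force: [-0.6, 0.4, -0.1]
grip_width: 0.0163
```

Run:
```python
from h import *
o=robot.get_obs(); p=o['position']; print(p,o['grip_width'])
snap('side','s5.png'); s=load('s5'); print('pump pred',[(np.array(proj(s,[.5645,.05,.195]))-[225,110])*5])
crop('s5.png',225,110,110,130,5,'c5.png')
```

```text
[0.56460773 0.05491479 0.27245905] 0.016271543954041456
pump pred [array([157.41079552, 240.05315809])]
```

View pics/c5.png

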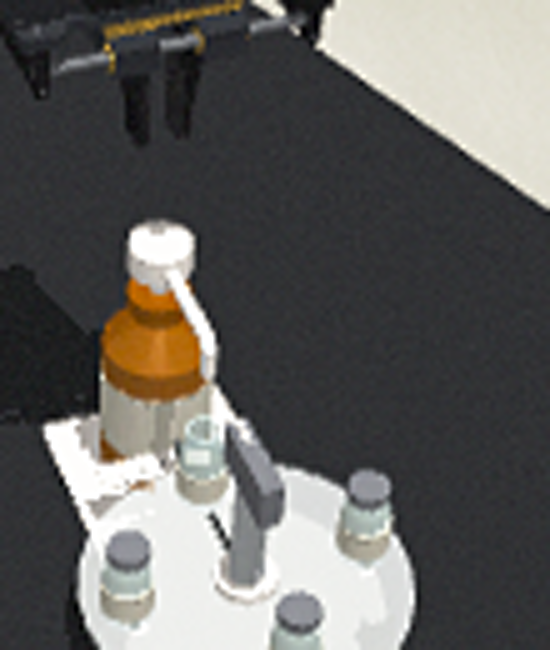

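The pump head is at (160,240), within 3 px of the prediction. The spout outlet, near (207,375), stands straight above the open mouth at (205,430). I'll go down slowly onto the pump head.

{"fn": "carry_out", "kwargs": {"steps": [[[0, -0.5, -2], 0, 1], [[0, 0, -2], 0, 1], [[0, 0, -0.5], 0, 1], [[0, 0, 0], 0, 1], [[0, 0, 0], 0, 1]]}}

```text
time: 6.75
position: [0.5631, 0.0441, 0.226]
tool_rot: [0.986, -0.168, 0.001, 0.006]
ft_force: [-0.5, -0.5, 0.3]
grip_width: 0.0005
```

{"fn": "carry_out", "kwargs": {"steps": [[[0.1, 0.5, 0], 0, 1], [[0, 0, -0.6], 0, 1], [[0, 0, -0.6], 0, 1], [[0, 0, -0.5], 0, 1]]}}

```text
time: 7.15
position: [0.5662, 0.0489, 0.2111]
tool_rot: [0.986, -0.169, 0.005, 0.006]
ft_force: [-0.2, -1.1, -0.4]
grip_width: 0.0008
```

{"fn": "carry_out", "kwargs": {"steps": [[[0, 0, -0.5], 0, 1], [[0, 0, -0.5], 0, 1], [[0, 0, 0], 0, 1]]}}

```text
time: 7.45
position: [0.5654, 0.0492, 0.199]
tool_rot: [0.986, -0.168, 0.003, 0.006]
ft_force: [-0.1, 0.0, -0.0]
grip_width: 0.0007
```

There's no force at a nominal tip height of 177 mm. I need to look before going further.

Run:
```python
from h import *
o=robot.get_obs(); p=o['position']; print(p,o['ft_force'],o['joint_torque'].round(2)); s=snap('side','s6.png')
print('tip pred',(np.array(proj(s,p-[0,0,.022]))-[225,90])*5)
crop('s6.png',225,90,110,120,5,'c6.png')
```

```text
[0.56540753 0.04915086 0.199021  ] [-0.05940262  0.01401302 -0.03067479] [-2.000e-02 -3.981e+01 -1.620e+01  4.000e-02 -7.000e-02  0.000e+00]
tip pred [158.73636784 361.98254133]
```

View pics/c6.png

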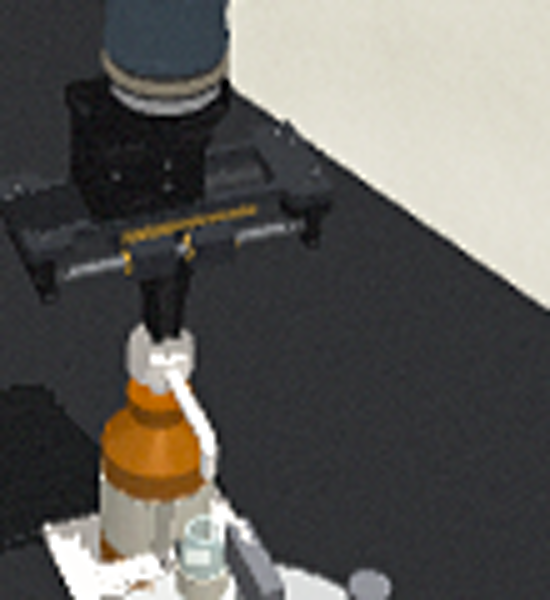

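The fingertips are at (163,338), on the centre of a head that is still up. The nominal tip should be at y=362, so the tips stand about 2 cm higher than the reading suggests. I'll check this against the earlier picture.

Run:
```python
from h import *
s=load('s5'); p=np.array([.5646,.0549,.2725])
for z in(.2725,.2605,.2505): print('c5',z,(np.array(proj(s,[*p[:2],z]))-[225,110])*5)
for z in(.199,.188,.177): print('c6',z,(np.array(proj(s,[.5654,.0492,z]))-[225,90])*5)
o=robot.get_obs(); print(o['time'],o['position'],o['q'],robot.tip_extent)
a=cv2.imread('pics/s5.png')[110:190,240:280].astype(int);
```

```text
c5 0.2725 [155.31692153 137.81339746]
c5 0.2605 [154.88494241 153.47594772]
c5 0.2505 [154.52862792 166.39507548]
c6 0.199 [159.48208343 335.24250585]
c6 0.188 [159.07765571 348.67363786]
c6 0.177 [158.67722064 361.97217282]
7.5 [0.56564855 0.04912367 0.19936087] [-0.10362979  0.4703041   1.60064159 -0.01333546  1.06402238  0.24104738] 0.022
```

In both pictures the tips sit at about the reported TCP height, roughly 2 cm above nominal. The pump therefore hasn't been touched yet, which fits the zero force. I'll go on in small steps and watch the force.

{"fn": "carry_out", "kwargs": {"steps": [[[0, 0, -0.4], 0, 1], [[0, 0, -0.4], 0, 1], [[0, 0, 0], 0, 1]]}}

```text
time: 7.8
position: [0.566, 0.0491, 0.191]
tool_rot: [0.986, -0.168, 0.004, 0.006]
ft_force: [-0.7, -0.0, 0.3]
grip_width: 0.0005
```

{"fn": "carry_out", "kwargs": {"steps": [[[0, 0, -0.4], 0, 1], [[0, 0, -0.4], 0, 1], [[0, 0, 0], 0, 1]]}}

```text
time: 8.1
position: [0.5665, 0.0491, 0.1835]
tool_rot: [0.986, -0.168, 0.005, 0.005]
ft_force: [-0.4, -0.7, 1.9]
grip_width: 0.0003
```

Contact has begun, with 1.9 N at 0.1835. About 15 mm of travel remains.

{"fn": "carry_out", "kwargs": {"steps": [[[0, 0, -0.5], 0, 1], [[0, 0, -0.5], 0, 1], [[0, 0, -0.3], 0, 1], [[0, 0, 0], 0, 1]]}}

```text
time: 8.5
position: [0.5668, 0.0491, 0.1758]
tool_rot: [0.986, -0.168, 0.006, 0.006]
ft_force: [-1.3, -0.1, 4.1]
grip_width: 0.0002
```

{"fn": "carry_out", "kwargs": {"steps": [[[0, 0, -0.6], 0, 1], [[0, 0, -0.6], 0, 1], [[0, 0, -0.4], 0, 1], [[0, 0, -0.4], 0, 1]]}}

```text
time: 8.9
position: [0.5674, 0.0491, 0.1746]
tool_rot: [0.986, -0.167, 0.011, 0.006]
ft_force: [-6.9, 0.9, 23.0]
grip_width: 0.0006
```

23 N is well over the 5.5 N full-travel spring, so the head should be on its stop. I'll hold briefly and check with a picture.

{"fn": "carry_out", "kwargs": {"steps": [[[0, 0, -0.3], 0, 1], [[0, 0, -0.3], 0, 1]]}}

```text
time: 9.1
position: [0.5674, 0.049, 0.1746]
tool_rot: [0.986, -0.167, 0.013, 0.007]
ft_force: [-6.1, -0.1, 19.4]
grip_width: -0.0
```

Run:
```python
from h import *
s=snap('side','s7.png'); o=robot.get_obs(); print(o['position'],o['ft_force'])
for z in(.195,.180): print(z,(np.array(proj(s,[.5645,.05,z]))-[225,130])*5)
a=cv2.imread('pics/s5.png')[130:225,235:300]; b=cv2.imread('pics/s7.png')[130:225,235:300]
cv2.imwrite('pics/c7.png',cv2.resize(np.hstack([a,b]),None,fx=6,fy=6,interpolation=cv2.INTER_CUBIC))
```

```text
[0.5673947  0.04905078 0.17462491] [-6.03377987  0.32934762 20.63446236]
0.195 [157.41079552 140.05315809]
0.18 [156.87525748 158.26970513]
```

View pics/c7.png

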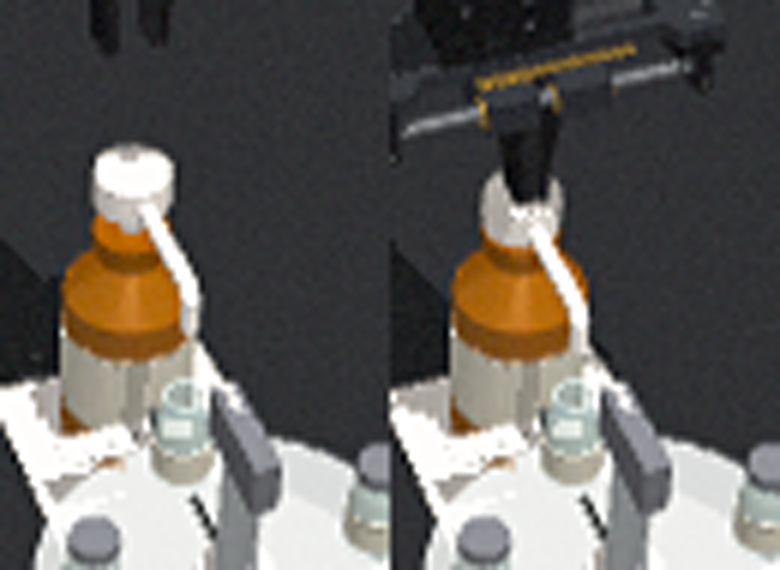

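The head went down about 24 px at 6x zoom; 15 mm predicts 22, so it is fully down. The vial and pointer haven't moved. I'll rise and clear.

{"fn": "carry_out", "kwargs": {"steps": [[[0, 0, 1], 0, 1], [[0, 0, 1.5], 0, 1], [[0, 0, 2], 0, 1], [[0, 0, 3], 0, 1], [[0, 0, 3], 0, 1], [[0, 0, 2], 0, 1], [[0, 0, 0], 0, 1], [[0, 0, 0], 0, 1]]}}

```text
time: 9.95
position: [0.5667, 0.049, 0.2999]
tool_rot: [0.986, -0.167, 0.012, 0.007]
ft_force: [0.5, -0.2, -0.7]
grip_width: 0.0003
```

Run:
```python
from h import *
s=snap('side','s8.png'); o=robot.get_obs(); print(o['time'],o['position'],o['ft_force'])
a=cv2.imread('pics/s5.png')[130:225,235:300]; b=cv2.imread('pics/s8.png')[130:225,235:300]
print('diff s5/s8 below row 150',np.abs(a[22:].astype(int)-b[22:]).mean())
cv2.imwrite('pics/c8.png',cv2.resize(np.hstack([a,b]),None,fx=6,fy=6,interpolation=cv2.INTER_CUBIC))
```

```text
10.0 [0.56670175 0.0489925  0.29976375] [-0.72490364 -0.61636851 -0.44495397]
diff s5/s8 below row 150 2.110502283105023
```

View pics/c8.png

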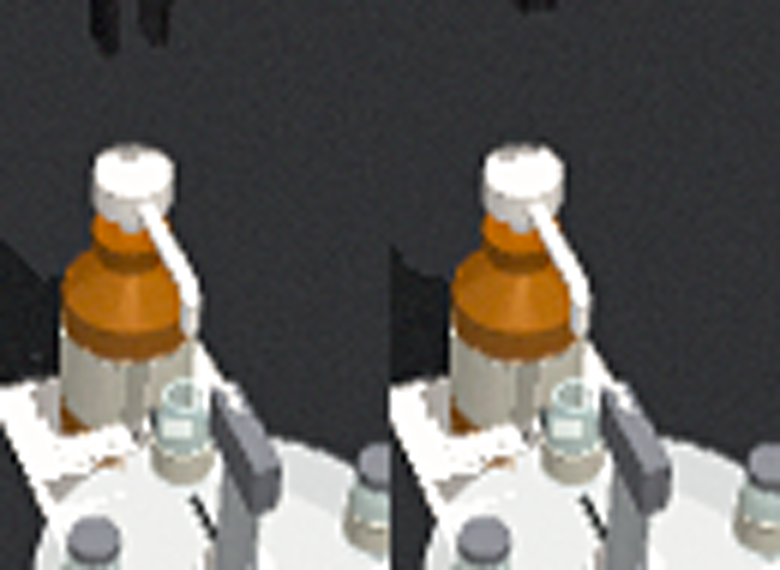

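The head is back up at its starting height, the vial is still under the spout, and the arm is clear. I'm handing in.

```bash
python3 -c "
from rig import robot
print(robot.hand_in())"
```

```text
the job is handed in; nothing more can be done
None
```

I turned the knob about -35.6° (from roughly +0.62 rad) to the zero mark and let it go. I then pressed the pump head to its stop with the closed fingertips, let it spring back, and handed in at about 10 s; no verdict is reported.

**Checks that agreed:**
- **Turntable:** before I let go, the pointer measured 1.245 rad against a station heading of about 1.241. The ridge and the tick extrapolation agreed to about 0.01 rad.
- **Press:** the wrist force was about 20 N, well over the 5.5 N spring. The head dropped about 24 px in the zoomed picture, where 15 mm predicts 22.
- **Final picture:** the head is back at its starting height and the vial and pointer have not moved. The arm is about 10 cm above the pump, with wrist force under 1 N.

**Checks that disagreed or were missing:**
- **Fingertip height:** the pictures showed the tips about 2 cm above where the TCP reading and `tip_extent` put them. I pressed by force and picture instead.
- **Vial angle:** the vial's mouth alone read 1.258 rad, about 1 mm off at its radius and inside the 6 mm limit.
- **Tool tilt:** the tool leaned about 1.5° during the press, with about 6 N of sideways force on the pump.
- **Bystanders:** I did not measure the carton, flask and beaker again at the end. The arm passed well above them.

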